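# Lock the lens press with a hitch pin

### The job

Lock the lever press: push the red-knobbed locking shaft fully home through the yoke, put the slim brass hitch pin from the rack down through the cross hole that comes out on the far end of the shaft until its collar sits on the shaft, then swing the pin's sprung loop down over the shaft end until it snaps shut underneath. Leave the thick dark pin in the rack and everything else on the table where it is.

Things in the scene. Friction and masses are not known exactly. Their poses are not given: they have to be found in the camera images.
- press: Fixed cast-iron lever press. Origin on the table under its yoke; z up, +y the way the locking shaft is pushed, +x along the lever to a pivot column (50 x 90 mm at x 235 mm, 222 mm high). Base x -70 to 270, y +-65 mm, 22 mm high. Two yoke cheeks at the origin, 56 mm long in x, outer faces y +-34 mm, tops 137 mm up; lever between them. Bronze strip at x 120 mm, y +-95 mm, 44 mm up.
- shaft (a joint): How far the locking shaft is pushed, m along the press's +y: 0 drawn back, 0.05 fully home at a hard stop. About 4 N slides it; it stays where left. The shaft is a 26 mm square steel bar, level along the press's y at its x = 0, top 130 mm above the table.
- knob_end (a point): Centre of the outer end face of the red round knob (36 mm diameter, 22 mm long, axis level, 117 mm above the table) on the shaft's -y end; moves with the shaft. Push here along the press's +y.
- shaft_hole (a point): Centre of the upper mouth of the vertical cross hole (13.5 mm diameter, chamfered, right through the 26 mm shaft), on the shaft's top, 130 mm above the table; moves with the shaft. Axes as the press. Free end face 20 mm further in +y. At the start it is still in the yoke; with the shaft home it is 66 mm in +y from the press's origin, 32 mm clear of the cheek.
- shaft_end (a point): Centre of the free end face of the shaft, 20 mm in +y and 13 mm below shaft_hole.
- rack: Fixed wooden pin rack, 70 (x) x 180 mm (y), flat top 62 mm above the table, two 16.5 mm holes 45 mm either side of its centre along y. Each holds one hitch pin upright, collar on the top; which is where varies. Origin on the table under its centre.
- pin: Slim brass-headed hitch pin, about 100 g. Origin on its axis under its collar; z up, x to the side its loop sticks out. Below: 10 mm shank 46 mm long, last 10 mm tapered to 3. Above: collar 26 mm wide 4 thick, then a flat-sided head 14 (x) x 18 mm (y) to 46 mm: grip across x. Loop hinged 10 mm up about y, arms at y +-21 mm. Goes in with x towards the shaft end (press's +y), so the loop straddles the shaft.
- loop (a joint): Angle of the pin's sprung loop, rad: 0 open, out along the pin's +x and 30 degrees upward; grows as it swings down; 1.89 shut, hanging almost straight down with the cross bar under the shaft. An over-centre spring holds it at either end: about 1.5 N on the bar pushes it down and past about 0.95 (25 degrees below level) it jumps shut by itself.
- loop_bar (a point): Middle of the loop's cross bar, an 8 mm round brass rod 42 mm long parallel to the pin's y, 50 mm from the hinge. Open, it is 43 mm in x and 35 mm above the pin's origin.
- thick_pin: Dark hitch pin of the same form, 15 mm shank, collar 30 mm, head 24 x 18 mm reaching 50 mm above its collar: too thick for the hole. Stays in the rack. Origin at its collar's underside, x to its loop.
- bullseye: Green glass bullseye disc, 110 mm diameter, 31 mm high; origin under its centre.
- tin_lid: Spouted tin oiler lid, 64 mm diameter, 60 mm high; origin under its centre.
- vial: Amber vial with a cork, 28 mm diameter, 72 mm high, standing; origin under its centre.
- punch: Brass drift punch lying flat, 125 mm long along its x, 14 mm thick; origin underneath, about mid-length.
- jar: Glass jar, 60 mm diameter, 90 mm high; origin under its centre.
- brush: Bench brush lying flat, 190 mm long along its x; origin underneath.
There are look-alikes about, which are no part of the job. Leave any pink or purple look-alike of the pin alone.

How it is judged (in metres and radians):
On the way, in this order (a step that is already met when the one before it is completed fails the run):
1. the shaft is pushed home (value of joint shaft above 0.046 m), for 0.2 s.
2. the slim pin is down in the cross hole, collar on the shaft, loop still open (horizontal distance between pin and shaft_hole below 0.005 m and z of pin in the frame of shaft_hole below 0.005 m and angle between pin's own z axis and vertical below 0.2 rad and value of joint loop below 0.7 rad), for 0.2 s.
3. the loop is swung over the shaft end and shut (value of joint loop above 1.7 rad), for 0.2 s.
At the end, for the whole second after the job is handed in: Shaft within 6 mm of home; slim pin upright (within 0.2 rad) in the cross hole, centred within 5 mm, collar within 5 mm of the shaft's top; loop shut (over 1.7 rad) with its cross bar under the shaft on the free-end side of the pin; pin at rest (value of joint shaft above 0.044 m and horizontal distance between pin and shaft_hole below 0.005 m and z of pin in the frame of shaft_hole between -0.004 and 0.005 m and angle between pin's own z axis and vertical below 0.2 rad and value of joint loop above 1.7 rad and y of loop_bar in the frame of shaft_hole above 0 m and z of loop_bar in the frame of shaft_hole below -0.028 m and linear speed of pin below 0.02 m/s); the robot touches nothing.
It fails at once if the thick pin is moved more than 30 mm (distance of thick_pin from where it was at the start of the episode above 0.03 m).
It fails at once if the glass disc is moved more than 30 mm (distance of bullseye from where it was at the start of the episode above 0.03 m).
It fails at once if another bystander is moved more than 40 mm or knocked over (distance of any of tin_lid, vial, punch, jar, brush from where it was at the start of the episode above 0.04 m or angle between any of vial, jar's own z axis and vertical above 0.8 rad).
It also fails if it takes over 64 s, if anything falls off the work surface, if the arm or the gripper's body presses on something with over 40 N, if the wrist force passes 120 N, or if a joint passes its speed limit or range.

### The arm

A 6-joint arm with a two-finger parallel gripper is mounted at the origin on the work surface. World frame = base frame: x ahead of the robot, y to its left, z up, the work surface at z = 0. Lengths are in mm, angles in rad, forces in N, time in s.
With the tool pointing down it reaches from about 300 to 775 mm from the base axis. Payload 14.6 kg.
Tool frame: the origin (TCP) lies on the centre line of the jaws, within the pads' length; the fingertips stand manip.tcp_to_tips ahead of it and the grasp point (between the pads) lies 5 mm behind it (manip.tcp_to_tips is the distance from the TCP to the fingertips, in mm); z points along the fingers, y is the direction in which the jaws open and shut (so a half turn about z gives the same grasp; the last joint's range is limited). The gripper opens to 94 mm and grips with 3 to 60 N. Pads are 16 mm wide; open, the fingers measure 119 mm over their backs; the gripper's body (75 mm by 177 mm) begins 78 mm behind the grasp point.
Start: joints at [-1.406, 0.3, 1.521, -0, 1.321, -0.067], TCP at [126.345, -535.282, 219.446] pointing down, gripper open.
Joint ranges: [-3.03, 3.03], [-0.79, 2.21], [0.23, 2.52], [-1.04, 4.18], [0, 3.07], [-2.55, 2.55]. Speed limits (rad/s): [2.22, 2.22, 2.57, 3.14, 3.14, 3.14].

### API

Orientations are given as [roll, pitch, yaw] about the fixed x, y, z axes, in that order (R = Rz(yaw) Ry(pitch) Rx(roll)).
In Python, from cell import manip, optics, workorder gives the robot as it stands. The module is installed in compiled form; this text tells all that it offers.
- The arm moves only by the tool jog_arm, never from a script. Its argument "deltas" is text: rows parted by semicolons, each of 5 numbers parted by spaces: the shift along the tool's x, y, z in mm, then the turn about the tool's z in rad, then the finger opening in mm, from 0 to 94. In form: tx ty tz twist grip; .... A call has exactly 10 rows; each row is the pose to reach, as a shift and turn from the pose commanded when the call began, along the tool's axes at that moment; what a row does not reach only later rows make up. A row lasts 1/8 s, in which the tool goes at most 62.5 mm and 10.7 degrees, less where a joint would pass 70% of its speed; a pose out of reach is approached as far as the arm can. A call with a gripper value outside its range is refused whole. The fingers move at their own pace and stop on an object; "squeeze" is the grip in N (left out, the last holds). Time passes only in rows, so rows that repeat a pose let the fingers close, or fill a call up. It gives the time, the measured TCP pose, the force and the opening at its end, in the units of the state.
- manip.read_state(): the state, without advancing time (a new reading comes with each control period).
- optics.camera(name): name is "side" or "top" or "wrist"; returns (picture, depth): 420x560x3 uint8, red, green, blue; 420x560 float32, mm along the optical axis (not along the pixel's ray), 0 where there is no reading.
- optics.get_calibration(name): a dict with "intrinsics" (3x3 intrinsics, pixels), "R" (3x3) and "t" (3): a world point X has camera coordinates R X + t; the wrist camera has in their place "hand_eye" (4x4, takes a point from camera to tool coordinates, whose origin is the TCP and whose axes are the flange's). Camera axes: x right, y down, z forward; pixel columns grow to the right and rows downward; lengths in mm; the calibration is good to about 2 mm. A picture is of the moment at which its call begins: read the wrist's pose just before it. get_calibration takes no time and is no camera call.
- workorder.sign_off(): hands the job in, once; it reports no verdict.
The state is a dict: "clock": time; "joints": joint angles; "qd": joint speeds; "effort": joint torques, N m; "eef_pos": TCP position; "eef_rot": TCP orientation; "wrist_force": force on the tool from outside, world axes, zero at the start; "moment": the same for the moment, N m; "finger_gap": finger opening in mm.
Only numpy, scipy, OpenCV 4.12 (cv2) and the standard library are available. Lean on these libraries where they do the work, as an engineer would, in place of code of your own. Each camera call takes 0.05 s, during which the arm holds its last target.

## Working session

There is one attempt and no reset: what is moved stays moved. The work goes in short steps, Python scripts to look and compute and a tool call to move; the robot and the scene stay as the last step left them, time stands still between calls to the robot, and variables do not carry over. Pictures are saved under pics/ and viewed, and the job is handed in when it is done.

Besides the shell and the picture viewer there is one more tool, called after "Call:" in YAML: its name, and indented under it one key for each argument. jog_arm: Moves the arm, as the interface text tells. Its arguments: {"type":"object","properties":{"deltas":{"type":"string"},"squeeze":{"type":"number"}},"required":["deltas"]}

```bash
mkdir -p pics; python3 - <<'E'
from cell import manip, optics, workorder
import cv2,numpy as np
print(manip.read_state(), manip.tcp_to_tips)
for n in ("side","top","wrist"):
    p,d=optics.camera(n); cv2.imwrite(f"pics/{n}0.png",p[:,:,::-1]); np.save(f"pics/{n}0.npy",d)
    c=optics.get_calibration(n); print(n,c)
E
```

```text
{'clock': 0.0, 'joints': array([-1.40559497e+00,  3.00456725e-01,  1.52158571e+00,  2.10915928e-05,
        1.32071242e+00, -6.65893859e-02]), 'qd': array([ 0.00026889, -0.00064476, -0.00024091, -0.0003162 ,  0.00032433,
       -0.00088929]), 'effort': array([-8.86130438e-04, -5.31805766e+01, -3.52739453e+01,  7.08010560e-02,
        2.43405683e-02, -9.42661518e-05]), 'eef_pos': array([ 126.31287459, -535.04046459,  218.89225293]), 'eef_rot': array([-3.14043438e+00, -9.77175335e-05,  2.31785456e-01]), 'wrist_force': array([-0.4456169 ,  0.06812685, -0.2230083 ]), 'moment': array([ 0.02423228, -0.016283  ,  0.06794795]), 'finger_gap': 94.18105438034051} 14.0
side {'intrinsics': array([[395.23794935,   0.        , 286.95636342],
       [  0.        , 395.23794935, 208.90625227],
       [  0.        ,   0.        ,   1.        ]]), 'R': array([[ 0.97320747, -0.22942626, -0.01519224],
       [-0.13614411, -0.5217452 , -0.84216787],
       [ 0.18528895,  0.8216724 , -0.53900136]]), 't': array([-519.65251919,  175.7369404 ,  910.03497743])}
top {'intrinsics': array([[466.96103491,   0.    
[... 200 characters left out ...]
.90832116e-01, -1.46842907e-02, -1.34298510e-01],
       [ 1.34300400e-01,  8.61840725e-04, -9.90940291e-01]]), 't': array([  38.72179747,  538.71031958, 1237.34553213])}
wrist {'intrinsics': array([[322.49039622,   0.        , 283.34274689],
       [  0.        , 322.49039622, 208.98350822],
       [  0.        ,   0.        ,   1.        ]]), 'hand_eye': array([[-5.90933126e-04, -9.62471230e-01, -2.71383092e-01,
         8.02961574e+01],
       [ 9.99999822e-01, -5.91740908e-04, -7.88531888e-05,
        -1.15044508e-01],
       [-8.46945515e-05, -2.71383090e-01,  9.62471408e-01,
        -1.65443607e+02],
       [ 0.00000000e+00,  0.00000000e+00,  0.00000000e+00,
         1.00000000e+00]])}
```

View pics/side0.png

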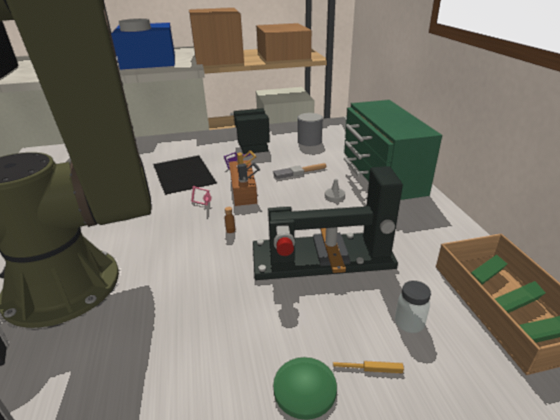

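View pics/top0.png

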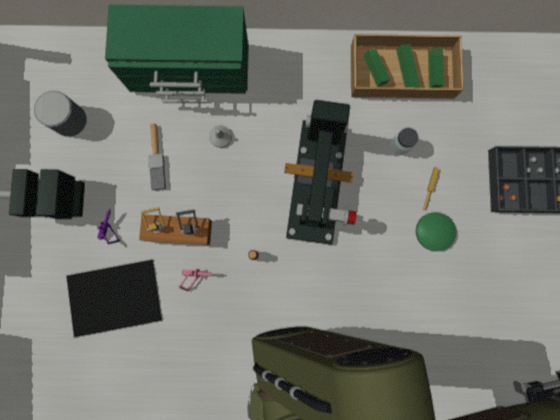

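View pics/wrist0.png

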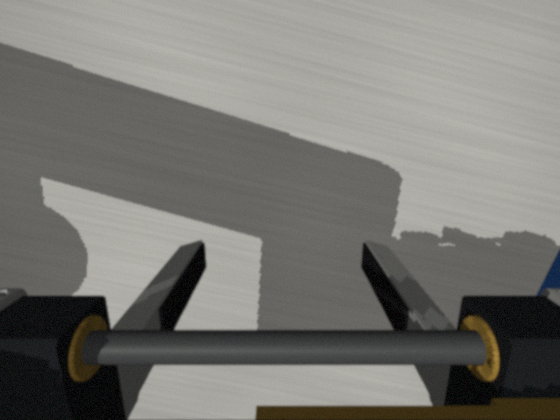

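```bash
python3 - <<'E'
import cv2,numpy as np
t=cv2.imread("pics/top0.png"); s=cv2.imread("pics/side0.png")
cv2.imwrite("pics/c1.png",cv2.resize(t[190:260,120:220],None,fx=8,fy=8,interpolation=cv2.INTER_CUBIC))
cv2.imwrite("pics/c2.png",cv2.resize(t[90:250,270:370],None,fx=4,fy=3.7,interpolation=cv2.INTER_CUBIC))
cv2.imwrite("pics/c3.png",cv2.resize(s[140:220,180:280],None,fx=7,fy=7,interpolation=cv2.INTER_CUBIC))
E
```

```text
(no output)
```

View pics/c1.png

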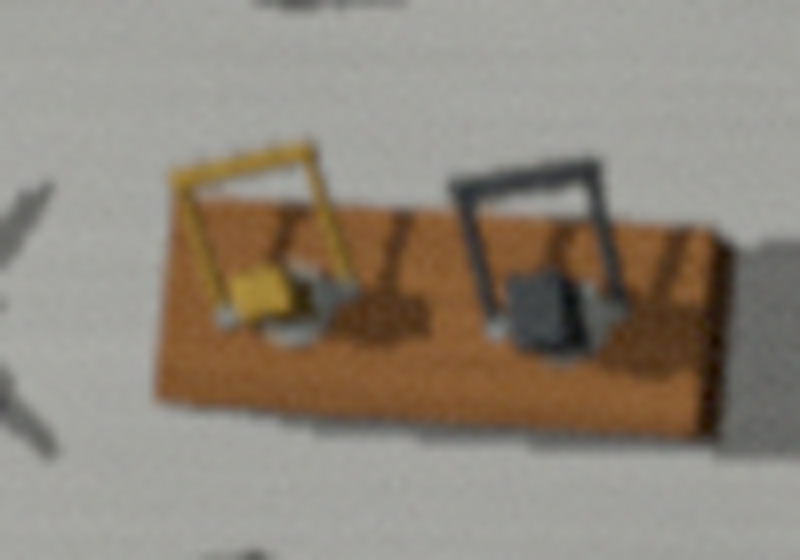

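View pics/c2.png

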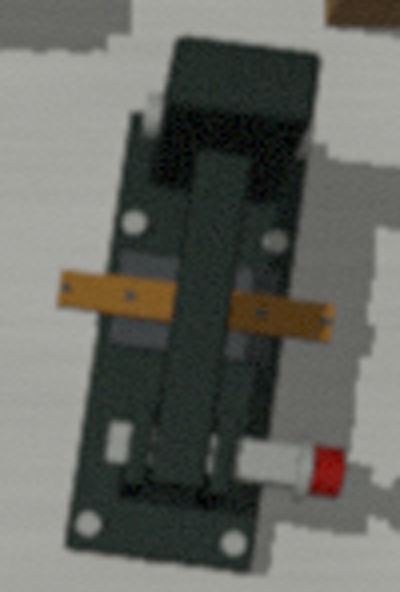

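View pics/c3.png

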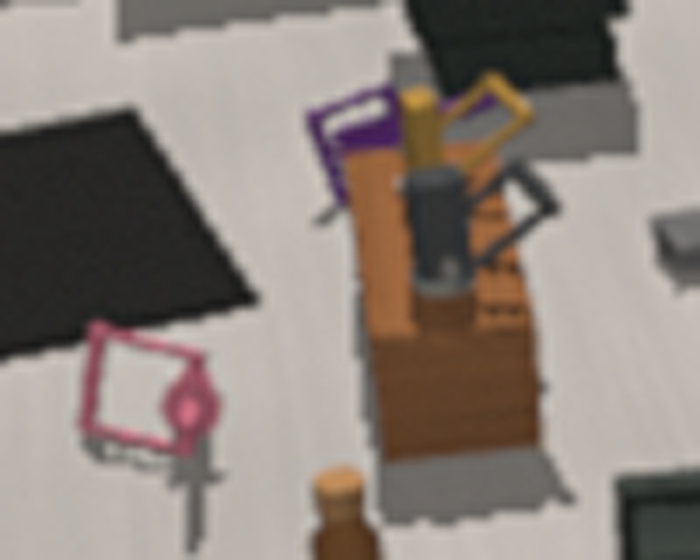

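```bash
cat > h.py <<'E'
import numpy as np,cv2
from cell import manip, optics, workorder
from scipy.spatial.transform import Rotation as Ro
def cloud(name,d,st=None):
    c=optics.get_calibration(name);K=c["intrinsics"]
    v,u=np.mgrid[0:420,0:560]
    P=np.stack([(u-K[0,2])*d/K[0,0],(v-K[1,2])*d/K[1,1],d],-1)
    if name=="wrist":
        H=c["hand_eye"];P=P@H[:3,:3].T+H[:3,3]
        return P@Ro.from_euler("xyz",st["eef_rot"]).as_matrix().T+st["eef_pos"]
    return (P-c["t"])@c["R"]
def ray(name,u,v,z,st=None):
    "world point on pixel ray at height z"
    c=optics.get_calibration(name);K=c["intrinsics"]
    r=np.array([(u-K[0,2])/K[0,0],(v-K[1,2])/K[1,1],1])
    if name=="wrist":
        H=c["hand_eye"];R=Ro.from_euler("xyz",st["eef_rot"]).as_matrix()
        r=R@H[:3,:3]@r;o=R@H[:3,3]+st["eef_pos"]
    else: r=c["R"].T@r;o=-c["R"].T@c["t"]
    return o+r*(z-o[2])/r[2]
E
python3 - <<'E'
from h import *
d=np.load("pics/top0.npy");W=cloud("top",d)
# rack top
def rect(mask):
    p=W[mask][:,:2].astype(np.float32);return cv2.minAreaRect(p),len(p),np.median(W[mask][:,2])
u=np.arange(560)[None,:]+np.zeros((420,1));v=np.arange(420)[:,None]+np.zeros((1,560))
def roi(a,b,c,e):return (u>=a)&(u<b)&(v>=c)&(v<e)
Z=W[...,2]
print("rack",rect(roi(130,220,205,250)&(abs(Z-62)<6)))
print("slim head",rect(roi(140,170,205,240)&(abs(Z-108)<6)))
print("thick head",rect(roi(175,210,205,240)&(abs(Z-112)<6)))
print("base",rect(roi(280,360,100,250)&(abs(Z-22)<6)))
print("column",rect(roi(280,360,90,250)&(abs(Z-222)<6)))
m=roi(325,347,205,225);print("shaft",rect(m&(abs(Z-130)<6)),np.unique(np.round(Z[m]),return_counts=True))
img=cv2.imread("pics/top0.png")
print("knob",rect(roi(340,362,205,230)&(Z>85)&(img[...,2]>120)&(img[...,1]<60)))
for n,(a,b,c,e) in dict(bull=(410,460,205,255),tin=(205,235,120,150),vial=(245,262,245,262),jar=(388,422,125,158)).items():
    m=roi(a,b,c,e)&(Z>15);print(n,np.median(W[m],0),Z[m].max())
# edge points by rays
for uv in [(298,122.5),(287.5,238),(332,244),(345.5,132)]: print(uv,ray("top",*uv,22))
# rack corners
for uv in [(142,215),(209,219),(207.5,244.5),(140,240)]: print(uv,ray("top",*uv,62))
E
```

```text
rack (((463.8027648925781, 332.5188903808594), (181.624755859375, 70.4195327758789), 87.3275146484375), 1441, np.float64(61.53444596589769))
slim head (((483.8127136230469, 384.7803955078125), (51.16056442260742, 36.50135803222656), 7.839025020599365), 46, np.float64(106.42513222371473))
thick head (((461.6014709472656, 287.9966735839844), (23.20997428894043, 19.085289001464844), 3.2159359455108643), 68, np.float64(112.04789173176809))
base (((606.3658447265625, -50.708412170410156), (129.96112060546875, 340.01220703125), 82.64632415771484), 2395, np.float64(20.99742729190765))
column (((739.3649291992188, -67.76910400390625), (89.02429962158203, 49.581581115722656), 83.25865936279297), 717, np.float64(220.6419838173234))
shaft (((500.5487060546875, -89.4125747680664), (48.16164779663086, 53.368507385253906), 0.1492030918598175), 237, np.float64(130.2223840380074)) (array([-7.000e+00, -6.000e+00, -5.000e+00, -4.000e+00, -3.000e+00,
       -2.000e+00, -1.000e+00,  0.000e+00,  1.000e+00,  2.000e+00,
        3.000e+00,  4.000e+00,  5.000e+00,  6.000e+00,  1.300e+01,
        1.400e+01,  
[... 993 characters left out ...]
34023))
bull [ 469.45713509 -377.12044333   23.30192723] 1298.4402373725402
tin [729.93623841 222.13287256  20.9865503 ] 1298.4402373725402
vial [398.14359534 119.39092939  58.62349847] 1298.4402373725402
jar [ 709.01933374 -280.86947566   85.86819566] 1298.4402373725402
(298, 122.5) [773.47430556   3.51661428  22.        ]
(287.5, 238) [446.93332712  28.96000227  22.        ]
(332, 244) [432.37064616 -92.60421195  22.        ]
(345.5, 132) [ 747.81544834 -130.60025893   22.        ]
(142, 215) [499.91666633 417.66821891  62.        ]
(209, 219) [491.85565986 238.93353791  62.        ]
(207.5, 244.5) [424.16493064 240.4902992   62.        ]
(140, 240) [433.39957365 419.31143773  62.        ]
```

```bash
cat >> h.py <<'E'
PO=np.array([506.8,-38.0]);PY=-0.1275
def loc(p):
    c,s=np.cos(PY),np.sin(PY);d=np.asarray(p)[...,:2]-PO
    return np.stack([d[...,0]*c+d[...,1]*s,-d[...,0]*s+d[...,1]*c],-1)
def glob(x,y):
    c,s=np.cos(PY),np.sin(PY);return PO+np.array([x*c-y*s,x*s+y*c])
def shift(cur,tgt):
    "cur,tgt: x y z yaw (tool down) -> tx ty tz twist"
    c,s=np.cos(cur[3]),np.sin(cur[3]);d=np.array(tgt[:3])-np.array(cur[:3])
    return np.round([d[0]*c+d[1]*s,d[0]*s-d[1]*c,-d[2],cur[3]-tgt[3]],3)
E
python3 - <<'E'
from h import *
s=cv2.imread("pics/side0.png");d=np.load("pics/side0.npy");W=cloud("side",d)
m=(s[...,2]>110)&(s[...,1]<50)&(s[...,0]<60);m[:225]=0;m[270:]=0;m[:,:260]=0;m[:,310:]=0
p=W[m];L=loc(p);print(len(p),np.percentile(L,[2,10,50,90,98],axis=0),np.percentile(p[:,2],[2,50,98]))
print("knob red pixel extents top")
t=cv2.imread("pics/top0.png");mt=(t[...,2]>80)&(t[...,1]<60);mt[:205]=0;mt[232:]=0;mt[:,:338]=0;mt[:,365:]=0
ys,xs=np.where(mt);print(xs.min(),xs.max(),ys.min(),ys.max())
for u in (xs.min()-.5,xs.max()+.5): print(loc(ray("top",u,217,117)),loc(ray("top",u,217,135)))
Wt=cloud("top",np.load("pics/top0.npy"))
for a,b in [((242,164),97),((172,178),97),((312,150),97),((265,290),108),((300,320),66)]:
    print(a,ray("top",120+a[0]/8,190+a[1]/8,b))
print("home hole",glob(0,66),"push start",glob(0,-130))
print(shift((126.345,-535.282,219.446,.232),(*glob(0,-135),219,PY)))
E
```

```text
77 [[  -9.37932682 -105.63870791]
 [  -7.16599695 -104.4195431 ]
 [   2.80283261  -99.28186255]
 [  14.07550265  -91.64260523]
 [  17.31085638  -89.25872862]] [127.98972609 134.27644073 137.04158351]
knob red pixel extents top
348 355 211 224
[  0.55256493 -84.35958247] [ -1.72997411 -82.08230577]
[   3.43927834 -104.51032698] [   1.11275837 -101.92604076]
(242, 164) [508.19107277 386.4127016   97.        ]
(172, 178) [503.29428974 408.82149781  97.        ]
(312, 150) [513.09302861 363.98023344  97.        ]
(265, 290) [466.49288025 373.82367116 108.        ]
(300, 320) [460.24200721 373.33521104  66.        ]
home hole [515.19221913  27.46427009] push start [ 490.2698714  -166.94477441]
[ 4.37105e+02 -2.70113e+02  4.46000e-01  3.60000e-01]
```

Call:
jog_arm:
  deltas: "55 -34 0 0.06 0; 110 -68 0 0.12 0; 165 -102 0 0.2 0; 220 -136 0 0.28 0; 275 -170 0 0.36 0; 330 -204 0 0.36 0; 385 -238 0 0.36 0; 437 -270 0 0.36 0; 437 -270 0 0.36 0; 437 -270 0 0.36 0"
  squeeze: 25

```text
clock: 1.4
eef_pos: [489.6, -171.9, 219.1]
eef_rot: [-3.142, 0.001, -0.127]
wrist_force: [-1.4, -0.5, 0.3]
finger_gap: 0.5
```

Call:
jog_arm:
  deltas: "0 0 55 0 0; 0 0 102 0 0; 0 0 102 0 0; 0 -12 102 0 0; 0 -22 102 0 0; 0 -32 102 0 0; 0 -42 102 0 0; 0 -50 102 0 0; 0 -57 102 0 0; 0 -57 102 0 0"

```text
clock: 2.65
eef_pos: [496.8, -114.9, 117.2]
eef_rot: [-3.141, 0.001, -0.128]
wrist_force: [-0.0, -0.9, 0.9]
finger_gap: 0.5
```

Call:
jog_arm:
  deltas: "0 -3 0 0 0; 0 -6 0 0 0; 0 -8 0 0 0; 0 -10 0 0 0; 0 -11 0 0 0; 0 -12 0 0 0; 0 -13 0 0 0; 0 -13 0 0 0; 0 -13 0 0 0; 0 -13 0 0 0"

```text
clock: 3.9
eef_pos: [496.9, -114.3, 117.5]
eef_rot: [3.122, 0.0, -0.131]
wrist_force: [-17.7, -101.8, -3.8]
finger_gap: 0.8
```

```bash
python3 - <<'E'
from h import *
st=manip.read_state();print(st["eef_pos"],st["wrist_force"],loc(st["eef_pos"]))
p,d=optics.camera("side");cv2.imwrite("pics/s1.png",cv2.resize(p[170:290,220:420,::-1],None,fx=4,fy=4,interpolation=cv2.INTER_CUBIC))
p,d=optics.camera("top");cv2.imwrite("pics/t1.png",cv2.resize(p[150:260,260:400,::-1],None,fx=5,fy=5,interpolation=cv2.INTER_CUBIC))
E
```

```text
[ 496.94983444 -114.32764555  117.52908003] [ -17.73431203 -101.77118478   -3.75640101] [-6.47813803e-02 -7.69605811e+01]
```

View pics/s1.png

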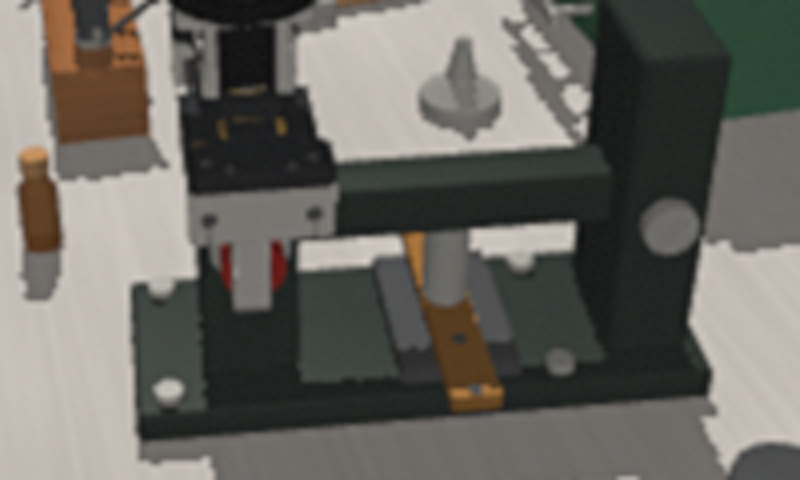

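View pics/t1.png

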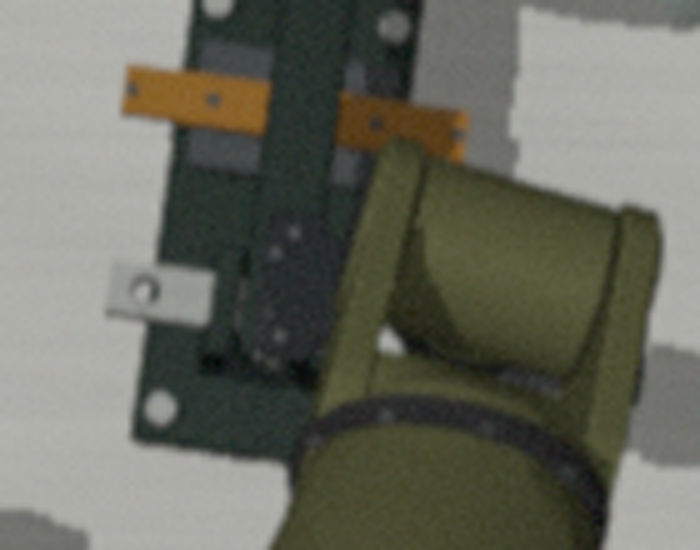

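Call:
jog_arm:
  deltas: "0 14 0 0 0; 0 18 0 0 0; 0 30 0 0 0; 0 40 0 0 0; 0 40 -50 0 0; 0 40 -100 0 0; 0 40 -130 0 0; 0 40 -130 0 0; 0 40 -130 0 0; 0 40 -130 0 0"

```text
clock: 5.25
eef_pos: [493.1, -142.2, 246.1]
eef_rot: [-3.141, 0.002, -0.128]
wrist_force: [0.7, 0.2, -0.0]
finger_gap: 0.4
```

```bash
python3 - <<'E'
from h import *
print(loc(ray("top",289,208,130)),ray("top",289,208,130))
st=manip.read_state();print(st["eef_pos"],st["wrist_force"],st["clock"],loc(st["eef_pos"]))
p,d=optics.camera("top");cv2.imwrite("pics/t2.png",cv2.resize(p[150:260,260:400,::-1],None,fx=5,fy=5,interpolation=cv2.INTER_CUBIC))
E
```

```text
[ 0.63051146 66.17788698] [515.84023184  27.56054056 130.        ]
[ 493.10985974 -142.21240898  246.14358325] [ 0.74368041  0.24245886 -0.01442661] 5.25 [  -0.32790404 -105.1072719 ]
```

View pics/t2.png

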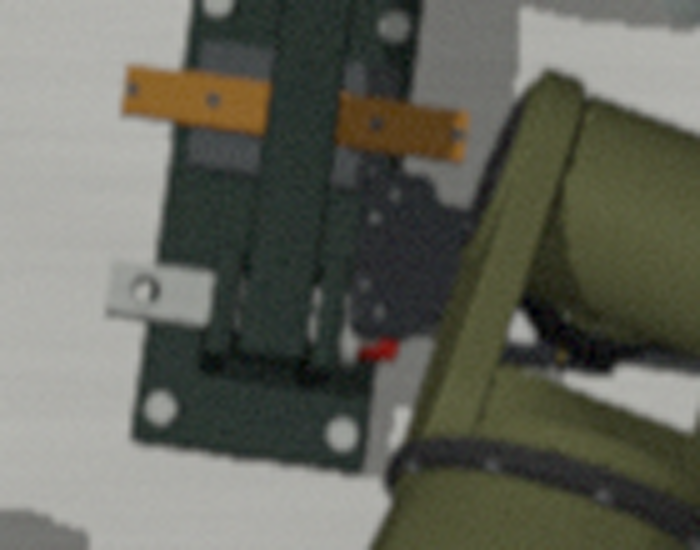

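```bash
python3 - <<'E'
from h import *
print(shift((*glob(0,-105),247,PY),(466,376,250,1.786)))
E
```

```text
[ -93.111 -510.452   -3.      -1.914]
```

Call:
jog_arm:
  deltas: "-9 -50 -3 -0.18 50; -18 -100 -3 -0.36 50; -27 -150 -3 -0.54 50; -36 -200 -3 -0.72 50; -45 -250 -3 -0.9 50; -55 -300 -3 -1.08 50; -64 -350 -3 -1.26 50; -73 -400 -3 -1.44 50; -82 -450 -3 -1.62 50; -93 -510 -3 -1.8 50"

```text
clock: 6.55
eef_pos: [466.2, 376.8, 249.9]
eef_rot: [-3.141, 0.0, 1.677]
wrist_force: [0.4, -1.2, 0.1]
finger_gap: 50.4
```

Call:
jog_arm:
  deltas: "0 0 0 -0.114 50; 0 0 0 -0.114 50; 0 0 0 -0.114 50; 0 0 0 -0.114 50; 0 0 0 -0.114 50; 0 0 0 -0.114 50; 0 0 0 -0.114 50; 0 0 0 -0.114 50; 0 0 0 -0.114 50; 0 0 0 -0.114 50"

```text
clock: 7.8
eef_pos: [466.4, 375.3, 250.4]
eef_rot: [-3.142, 0.0, 1.786]
wrist_force: [-0.0, 0.2, -1.0]
finger_gap: 49.9
```

```bash
python3 - <<'E'
from h import *
st=manip.read_state();print(st["eef_pos"],st["eef_rot"],st["joints"],st["finger_gap"])
p,d=optics.camera("wrist");cv2.imwrite("pics/w3.png",p[:,:,::-1]);np.save("pics/w3.npy",d);np.save("pics/w3s.npy",np.r_[st["eef_pos"],st["eef_rot"]])
E
```

```text
[466.43825184 375.34092884 250.4367656 ] [-3.14155528e+00  1.44140092e-05  1.78576837e+00] [6.16426872e-01 3.89418676e-01 1.32966852e+00 1.34945425e-06
 1.42254549e+00 4.01454628e-01] 49.92698095202062
```

View pics/w3.png

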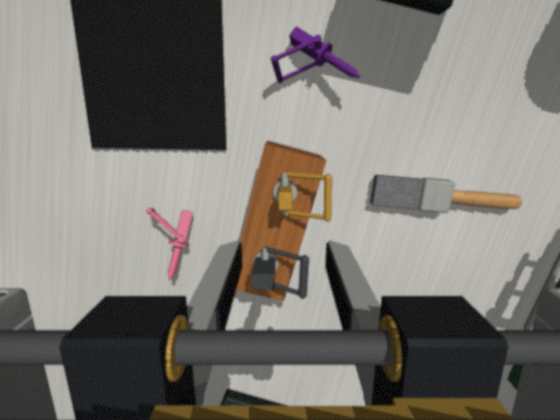

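```bash
python3 - <<'E'
from h import *
p=cv2.imread("pics/w3.png");cv2.imwrite("pics/w3c.png",cv2.resize(p[130:300,220:350],None,fx=5,fy=4.5,interpolation=cv2.INTER_CUBIC))
a=np.load("pics/w3s.npy");st=dict(eef_pos=a[:3],eef_rot=a[3:])
W=cloud("wrist",np.load("pics/w3.npy"),st);Z=W[...,2]
m=np.zeros(Z.shape,bool);m[185:215,270:300]=1
q=W[m&(abs(Z-108)<4)];print("head",len(q),q.mean(0),cv2.minAreaRect(q[:,:2].astype(np.float32)))
m[:]=0;m[165:230,320:335]=1
q=W[m&(abs(Z-97)<8)];print("bar",len(q),q.mean(0),np.linalg.svd(q[:,:2]-q[:,:2].mean(0))[2][0])
m[:]=0;m[245:295,245:285]=1
q=W[m&(abs(Z-112)<4)];print("thick",len(q),q.mean(0))
E
```

```text
head 264 [468.72067551 377.34596764 107.74546021] ((468.9597473144531, 376.9326171875), (13.87381649017334, 18.091650009155273), 12.807830810546875)
bar 412 [509.82843809 387.76055844  99.69109933] [ 0.24383126 -0.96981767]
thick 378 [464.59435529 289.07205601 111.85786957]
```

View pics/w3c.png

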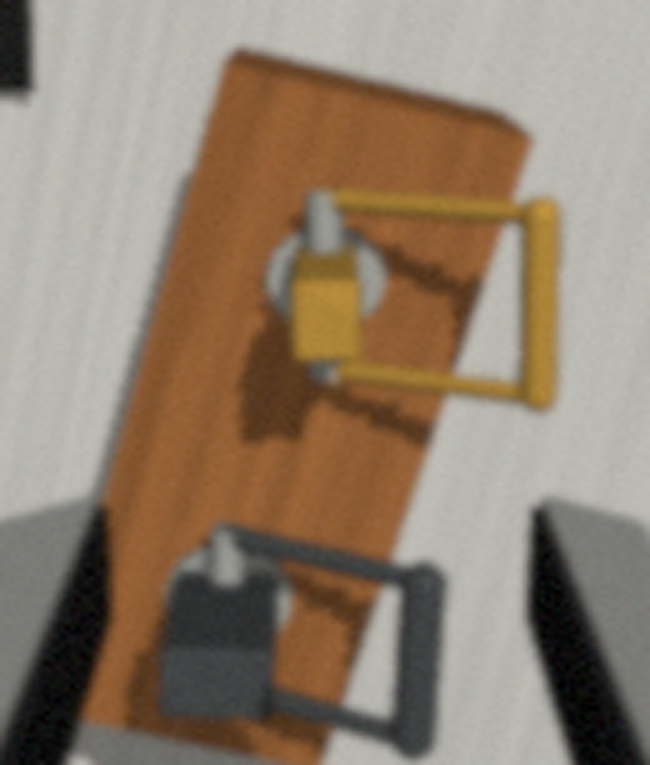

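```bash
python3 - <<'E'
from h import *
print(shift((466.3,375.6,250,1.786),(467.7,377.2,87,1.796)))
E
```

```text
[ 1.264e+00  1.709e+00  1.630e+02 -1.000e-02]
```

Call:
jog_arm:
  deltas: "1.3 1.7 0 -0.01 34; 1.3 1.7 25 -0.01 34; 1.3 1.7 60 -0.01 34; 1.3 1.7 95 -0.01 34; 1.3 1.7 120 -0.01 34; 1.3 1.7 140 -0.01 34; 1.3 1.7 152 -0.01 34; 1.3 1.7 160 -0.01 34; 1.3 1.7 163 -0.01 34; 1.3 1.7 163 -0.01 34"

```text
clock: 9.1
eef_pos: [467.9, 377.1, 87.8]
eef_rot: [3.141, -0.0, 1.796]
wrist_force: [0.3, -0.2, -0.6]
finger_gap: 34.2
```

```bash
python3 - <<'E'
from h import *
st=manip.read_state();print(st["eef_pos"],st["eef_rot"],st["wrist_force"],st["finger_gap"])
p,d=optics.camera("wrist");cv2.imwrite("pics/w4.png",p[:,:,::-1])
p,d=optics.camera("side");cv2.imwrite("pics/s4.png",cv2.resize(p[120:220,190:310,::-1],None,fx=6,fy=6,interpolation=cv2.INTER_CUBIC))
E
```

```text
[467.94095048 377.10754436  87.79195935] [ 3.14115794e+00 -2.07463640e-04  1.79584396e+00] [ 0.31056557 -0.21144084 -0.59258742] 34.15065529102533
```

View pics/w4.png

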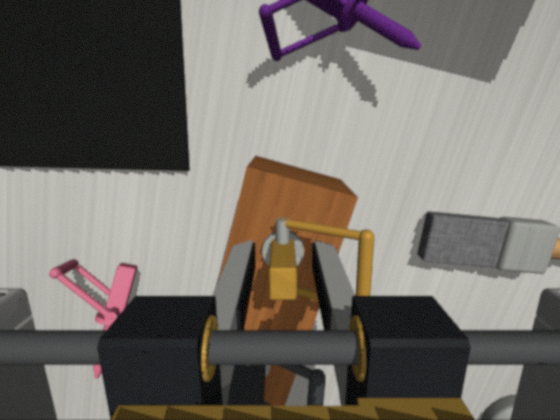

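View pics/s4.png

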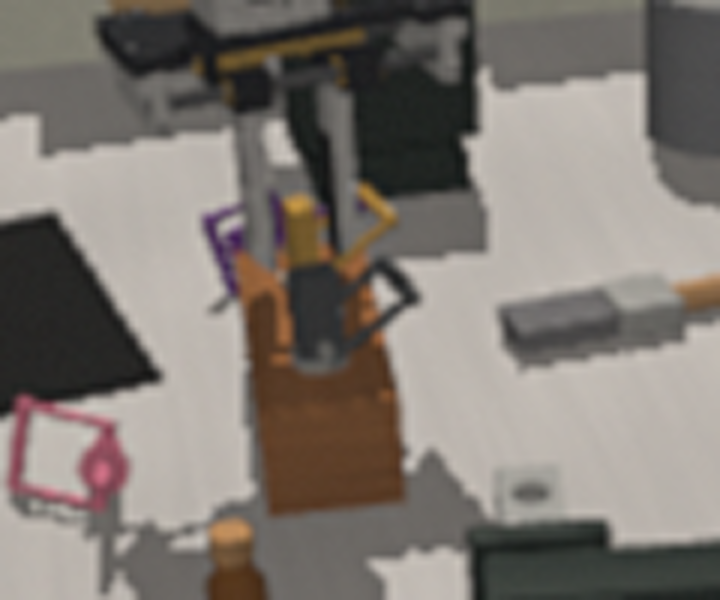

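Fingers straddle the brass head; the +x finger is inside the loop. Close.

Call:
jog_arm:
  deltas: "0 0 0 0 10; 0 0 0 0 10; 0 0 0 0 10; 0 0 0 0 10; 0 0 0 0 10; 0 0 0 0 10; 0 0 0 0 10; 0 0 -10 0 10; 0 0 -30 0 10; 0 0 -55 0 10"
  squeeze: 35

```text
clock: 10.45
eef_pos: [467.6, 376.8, 143.0]
eef_rot: [-3.141, 0.0, 1.796]
wrist_force: [0.7, -0.1, -1.2]
finger_gap: 14.0
```

```bash
python3 - <<'E'
from h import *
print(shift((467.7,377.2,142,1.796),(516.5,28,240,3.014)))
E
```

```text
[-351.28   -30.41   -98.      -1.218]
```

Call:
jog_arm:
  deltas: "0 0 -50 0 10; 0 0 -98 0 10; -45 -4 -98 -0.16 10; -95 -8 -98 -0.32 10; -145 -12 -98 -0.48 10; -195 -17 -98 -0.64 10; -245 -21 -98 -0.8 10; -295 -26 -98 -0.96 10; -330 -29 -98 -1.1 10; -351.3 -30.4 -98 -1.218 10"

```text
clock: 11.7
eef_pos: [516.5, 26.1, 240.9]
eef_rot: [-3.142, 0.0, 3.017]
wrist_force: [-0.7, 0.0, -0.7]
finger_gap: 13.8
```

Call:
jog_arm:
  deltas: "0 0 0 0 10; 0 0 0 0 10; 0 0 0 0 10; 0 0 0 0 10; 0 0 0 0 10; 0 0 0 0 10; 0 0 0 0 10; 0 0 0 0 10; 0 0 0 0 10; 0 0 0 0 10"

```text
clock: 12.95
eef_pos: [516.6, 27.8, 240.4]
eef_rot: [3.142, -0.0, 3.014]
wrist_force: [0.1, -1.2, -1.1]
finger_gap: 14.2
```

```bash
python3 - <<'E'
from h import *
st=manip.read_state();print(st["eef_pos"],st["eef_rot"],st["wrist_force"],st["finger_gap"],st["clock"])
np.save("pics/w5s.npy",np.r_[st["eef_pos"],st["eef_rot"]])
p,d=optics.camera("wrist");cv2.imwrite("pics/w5.png",p[:,:,::-1]);np.save("pics/w5.npy",d)
p,d=optics.camera("side");cv2.imwrite("pics/s5f.png",p[:,:,::-1]);np.save("pics/s5.npy",d);cv2.imwrite("pics/s5.png",cv2.resize(p[120:280,220:340,::-1],None,fx=5,fy=3.7,interpolation=cv2.INTER_CUBIC))
E
```

```text
[516.57504165  27.76385457 240.43983911] [ 3.14156321e+00 -4.04521373e-06  3.01379567e+00] [ 0.12577953 -1.16252909 -1.12929178] 14.248665718113319 12.95
```

View pics/w5.png

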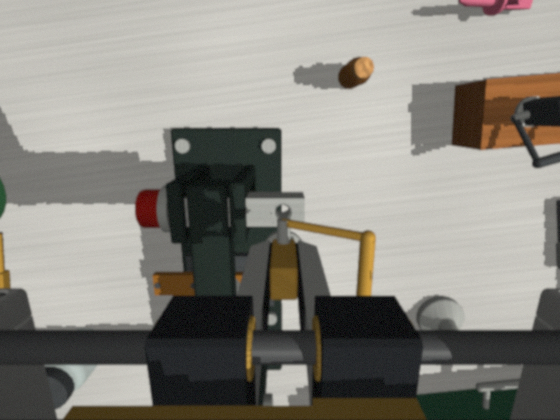

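View pics/s5.png

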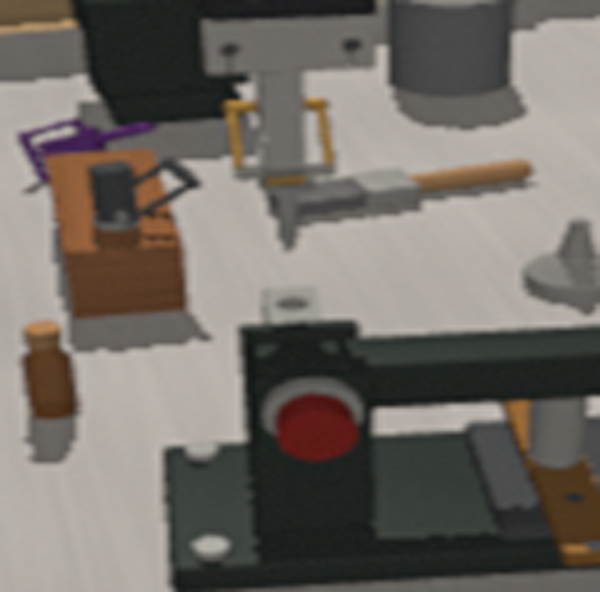

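```bash
python3 - <<'E'
from h import *
p=cv2.imread("pics/w5.png");cv2.imwrite("pics/w5c.png",cv2.resize(p[180:300,230:320],None,fx=7,fy=5,interpolation=cv2.INTER_CUBIC))
p=cv2.imread("pics/s5f.png");cv2.imwrite("pics/s5c.png",cv2.resize(p[155:215,255:305],None,fx=12,fy=9,interpolation=cv2.INTER_CUBIC))
a=np.load("pics/w5s.npy");st=dict(eef_pos=a[:3],eef_rot=a[3:])
W=cloud("wrist",np.load("pics/w5.npy"),st);Z=W[...,2]
m=np.zeros(Z.shape,bool);m[185:235,245:310]=1
q=W[m&(abs(Z-130)<5)];L=loc(q);print(len(q),np.median(q[:,2]),np.percentile(L,[1,3,50,97,99],axis=0))
E
```

```text
1412 129.95268577007155 [[-9.63922449 33.44241776]
 [-9.33422586 33.55842003]
 [ 1.10603803 53.38321539]
 [15.93077072 84.32020782]
 [16.9650564  85.26426256]]
```

View pics/w5c.png

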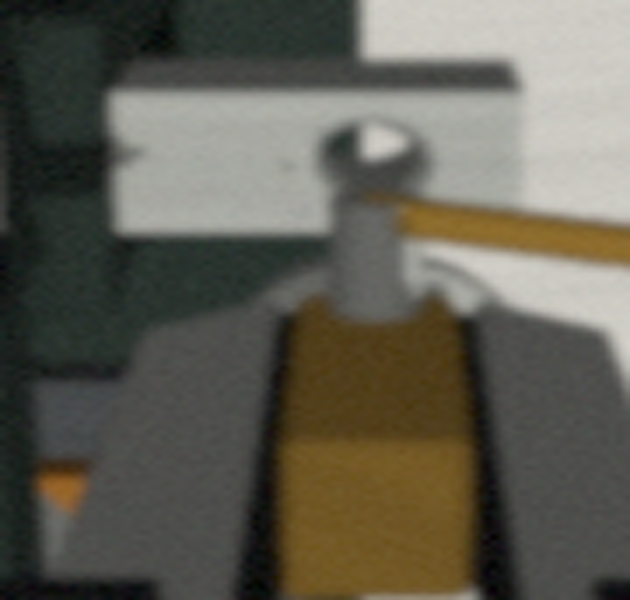

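View pics/s5c.png

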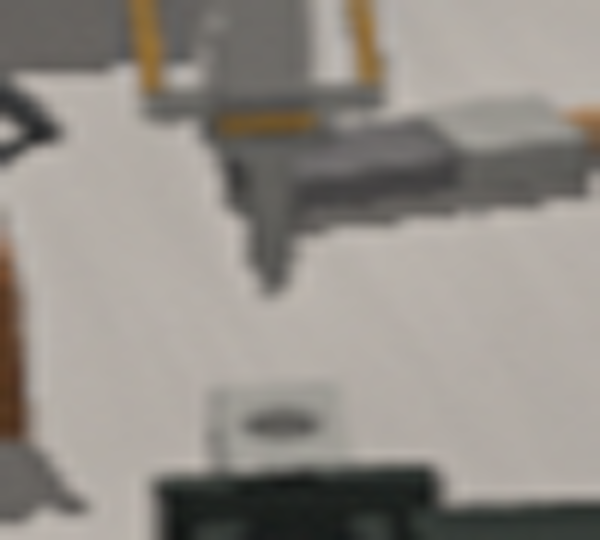

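```bash
python3 - <<'E'
from h import *
a=np.load("pics/w5s.npy");st=dict(eef_pos=a[:3],eef_rot=a[3:])
for uv in [(283.6,211),(283.6,212.3)]:
    h=ray("wrist",*uv,130,st);print("wrist hole",h,loc(h),"minus tcp",h[:2]-st["eef_pos"][:2])
h=ray("side",278.5,202.1,130);t=ray("side",277.7,187.5,168.6)
print("side hole",h,"tip",t,"diff",h-t, "hole loc",loc(h))
print(shift((*st["eef_pos"],3.014),(*(st["eef_pos"][:2]+(h-t)[:2]),240,3.014)))
# pin shank center at wrist: grey collar/lug? direction of head
print("head top center ray wrist", ray("wrist",284,299,240.4-25.8+46,st))
E
```

```text
wrist hole [518.3476966   28.24529122 130.        ] [ 3.03055346 67.17591571] minus tcp [1.77265495 0.48143665]
wrist hole [519.54369225  28.09115362 130.        ] [ 4.23644042 67.17510589] minus tcp [2.96865061 0.32729905]
side hole [520.349813   22.7299543 130.       ] tip [520.21918635  26.21146985 168.6       ] diff [  0.13062665  -3.48151555 -38.6       ] hole loc [ 5.7177202  61.95992622]
[-0.573 -3.437  0.44   0.   ]
head top center ray wrist [527.15579543  27.23035387 260.6       ]
```

Call:
jog_arm:
  deltas: "-1.5 0.5 10 0 10; -1.5 0.5 20 0 10; -1.5 0.5 28 0 10; -1.5 0.5 32 0 10; -1.5 0.5 32 0 10; -1.5 0.5 32 0 10; -1.5 0.5 32 0 10; -1.5 0.5 32 0 10; -1.5 0.5 32 0 10; -1.5 0.5 32 0 10"

```text
clock: 14.3
eef_pos: [518.1, 28.1, 208.5]
eef_rot: [3.142, -0.0, 3.014]
wrist_force: [-1.8, -0.1, -1.3]
finger_gap: 13.7
```

```bash
python3 - <<'E'
from h import *
st=manip.read_state();print(st["eef_pos"],st["eef_rot"],st["wrist_force"],st["finger_gap"],st["clock"])
np.save("pics/w6s.npy",np.r_[st["eef_pos"],st["eef_rot"]])
p,d=optics.camera("wrist");cv2.imwrite("pics/w6.png",p[:,:,::-1]);cv2.imwrite("pics/w6c.png",cv2.resize(p[180:300,230:340,::-1],None,fx=7,fy=5,interpolation=cv2.INTER_CUBIC))
p,d=optics.camera("side");cv2.imwrite("pics/s6f.png",p[:,:,::-1]);cv2.imwrite("pics/s6c.png",cv2.resize(p[165:215,255:305,::-1],None,fx=12,fy=12,interpolation=cv2.INTER_CUBIC))
E
```

```text
[518.1155845   28.05885567 208.45897566] [ 3.14158207e+00 -2.28077753e-05  3.01379950e+00] [-1.75335106 -0.09743845 -1.30177313] 13.681232666420103 14.3
```

View pics/w6c.png

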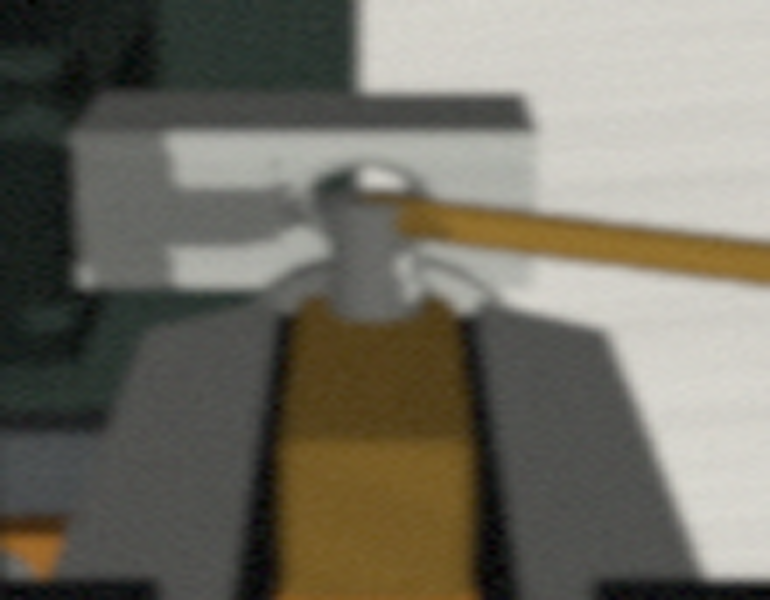

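View pics/s6c.png

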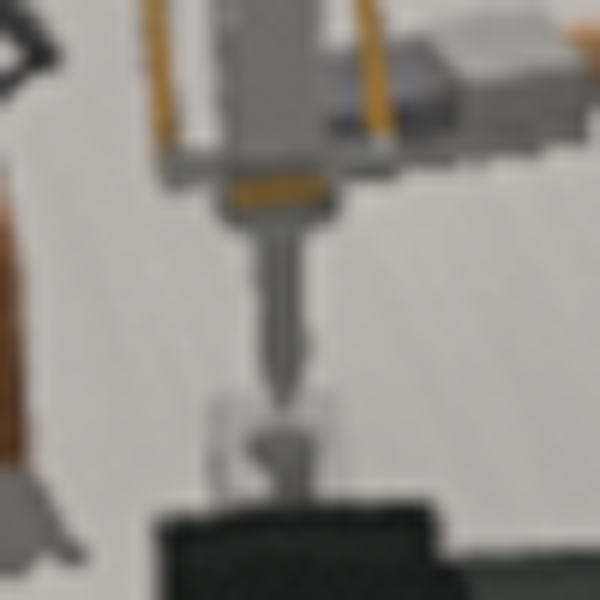

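```bash
python3 - <<'E'
from h import *
a=np.load("pics/w6s.npy");st=dict(eef_pos=a[:3],eef_rot=a[3:])
h=ray("wrist",282.7,217,130,st);print(h-st["eef_pos"],"tool y off",shift((*st["eef_pos"],3.014),(*h,3.014)))
print(ray("side",278.5,202.1,130)-ray("side",278.7,199,136.7),ray("side",278.5,202.1,130)-ray("side",278.7,199,134.7))
# shaft end edge & left: right edge x crop 535 at row 130 
for u in (72,535): print(loc(ray("wrist",230+u/7,180+150/5,130,st)))
E
```

```text
[ -2.56712821   0.30047047 -78.45897566] tool y off [ 2.5840e+00 -2.9000e-02  7.8459e+01  0.0000e+00]
[-1.36044648 -3.15060815 -6.7       ] [-2.0110616  -6.39473941 -4.7       ]
[-5.54776379 33.58545799]
[-5.50392219 85.60155631]
```

Call:
jog_arm:
  deltas: "0.4 -0.6 2 0 10; 0.4 -0.6 5 0 10; 0.4 -0.6 8 0 10; 0.4 -0.6 11 0 10; 0.4 -0.6 13 0 10; 0.4 -0.6 15 0 10; 0.4 -0.6 15 0 10; 0.4 -0.6 15 0 10; 0.4 -0.6 15 0 10; 0.4 -0.6 15 0 10"

```text
clock: 15.65
eef_pos: [517.6, 27.5, 193.5]
eef_rot: [-3.142, 0.0, 3.014]
wrist_force: [-0.7, -0.5, -1.7]
finger_gap: 13.7
```

```bash
python3 - <<'E'
from h import *
st=manip.read_state();print(st["eef_pos"],st["eef_rot"],st["wrist_force"],st["moment"],st["clock"])
p,d=optics.camera("wrist");cv2.imwrite("pics/w7c.png",cv2.resize(p[180:300,230:340,::-1],None,fx=7,fy=5,interpolation=cv2.INTER_CUBIC))
p,d=optics.camera("side");cv2.imwrite("pics/s7c.png",cv2.resize(p[165:215,255:305,::-1],None,fx=12,fy=12,interpolation=cv2.INTER_CUBIC))
E
```

```text
[517.64431035  27.52908308 193.49151865] [-3.14158319e+00  5.92944726e-05  3.01387209e+00] [-0.71749795 -0.46494151 -1.67194492] [ 0.02062672 -0.16902956 -0.04353246] 15.65
```

View pics/s7c.png

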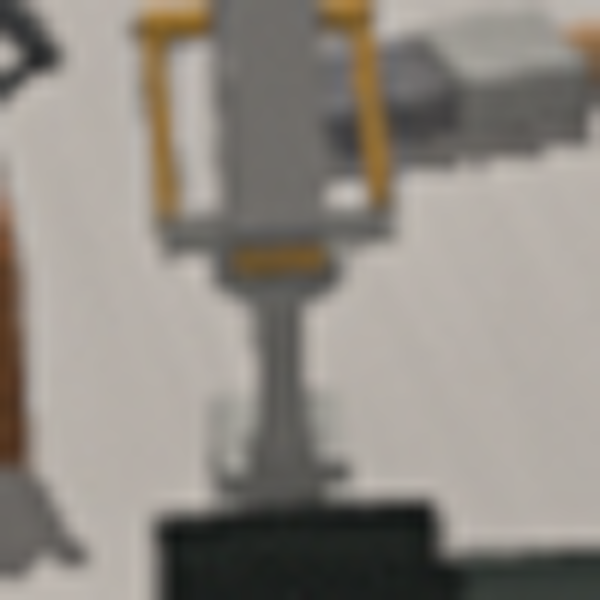

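View pics/w7c.png

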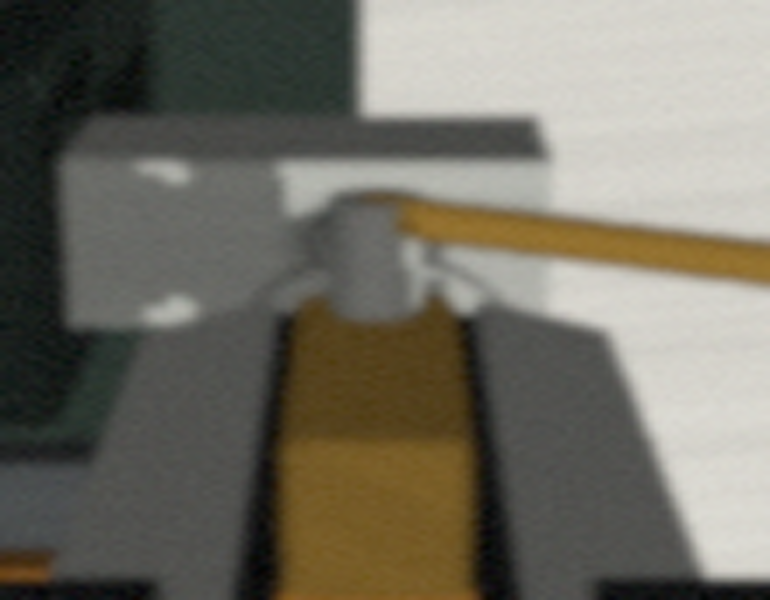

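Call:
jog_arm:
  deltas: "0 0 2 0 10; 0 0 4 0 10; 0 0 6 0 10; 0 0 8 0 10; 0 0 8 0 10; 0 0 8 0 10; 0 0 8 0 10; 0 0 8 0 10; 0 0 8 0 10; 0 0 8 0 10"

```text
clock: 17.0
eef_pos: [517.6, 27.5, 185.5]
eef_rot: [3.142, 0.0, 3.014]
wrist_force: [0.8, -0.3, -2.1]
finger_gap: 14.0
```

Call:
jog_arm:
  deltas: "0 0 5 0 10; 0 0 10 0 10; 0 0 15 0 10; 0 0 19 0 10; 0 0 23 0 10; 0 0 25 0 10; 0 0 26.5 0 10; 0 0 27.5 0 10; 0 0 28.5 0 10; 0 0 28.5 0 10"

```text
clock: 18.25
eef_pos: [517.6, 27.5, 156.9]
eef_rot: [3.142, -0.0, 3.014]
wrist_force: [-0.4, 0.8, -2.4]
finger_gap: 13.8
```

```bash
python3 - <<'E'
from h import *
st=manip.read_state();print(st["eef_pos"],st["eef_rot"],st["wrist_force"],st["moment"],st["clock"])
p,d=optics.camera("wrist");cv2.imwrite("pics/w8c.png",cv2.resize(p[180:300,230:340,::-1],None,fx=7,fy=5,interpolation=cv2.INTER_CUBIC))
p,d=optics.camera("side");cv2.imwrite("pics/s8c.png",cv2.resize(p[165:215,255:305,::-1],None,fx=12,fy=12,interpolation=cv2.INTER_CUBIC))
E
```

```text
[517.62126796  27.52128825 156.92280253] [ 3.14157409e+00 -6.72440609e-05  3.01380793e+00] [-0.41945025  0.78098472 -2.41364219] [ 0.02807958 -0.16780933 -0.04419386] 18.25
```

View pics/s8c.png

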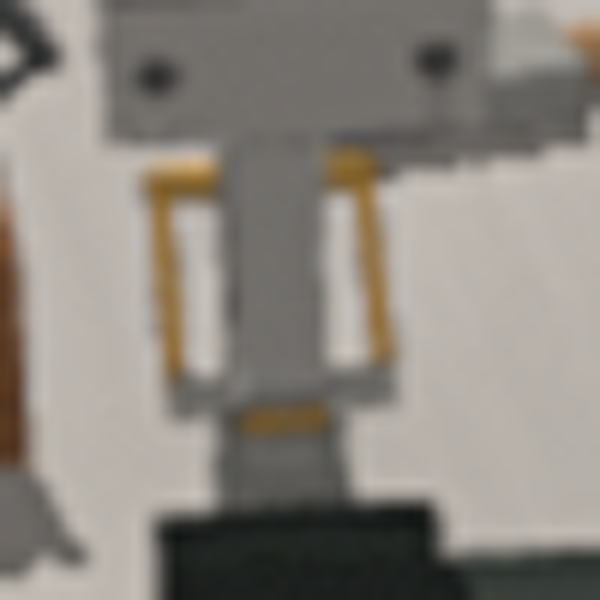

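View pics/w8c.png

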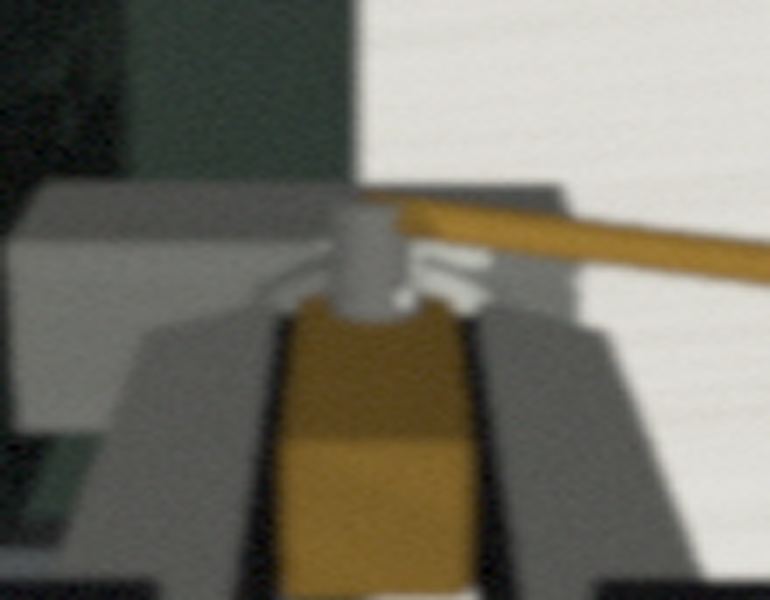

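Call:
jog_arm:
  deltas: "0 0 0.5 0 10; 0 0 1 0 10; 0 0 1.2 0 10; 0 0 1.2 0 20; 0 0 1.2 0 28; 0 0 1.2 0 28; 0 0 1.2 0 28; 0 0 1.2 0 28; 0 0 1.2 0 28; 0 0 1.2 0 28"

```text
clock: 19.6
eef_pos: [517.6, 27.5, 155.7]
eef_rot: [-3.142, -0.0, 3.014]
wrist_force: [0.3, -0.5, -0.1]
finger_gap: 28.0
```

Call:
jog_arm:
  deltas: "0 0 -10 0 28; 0 0 -20 0 28; 0 0 -35 0 28; 0 0 -55 0 28; 0 0 -75 0 28; 0 0 -90 0 28; 0 0 -90 0 0; 0 0 -90 0 0; 0 0 -90 0 0; 0 0 -90 0 0"

```text
clock: 20.85
eef_pos: [517.5, 27.5, 245.3]
eef_rot: [-3.142, -0.001, 3.014]
wrist_force: [-0.0, -0.7, 0.3]
finger_gap: 0.7
```

```bash
python3 - <<'E'
from h import *
st=manip.read_state();print(st["eef_pos"],st["eef_rot"],st["wrist_force"],st["moment"],st["clock"])
np.save("pics/w9s.npy",np.r_[st["eef_pos"],st["eef_rot"]])
p,d=optics.camera("wrist");cv2.imwrite("pics/w9.png",p[:,:,::-1]);np.save("pics/w9.npy",d)
p,d=optics.camera("side");cv2.imwrite("pics/s9f.png",p[:,:,::-1]);cv2.imwrite("pics/s9c.png",cv2.resize(p[155:215,255:305,::-1],None,fx=12,fy=10,interpolation=cv2.INTER_CUBIC))
W=cloud("wrist",np.load("pics/w9.npy"),st);Z=W[...,2];print(Z[np.isfinite(Z)].max())
m=np.zeros(Z.shape,bool);m[150:290,260:400]=1
q=W[m&(abs(Z-176)<4)];print("head",len(q),q.mean(0) if len(q) else 0, loc(q.mean(0)))
q=W[m&(abs(Z-165)<5)];print("bar",len(q),loc(q.mean(0)),q[:,2].mean())
E
```

```text
[517.526549    27.52107141 245.30670197] [-3.14152104e+00 -7.80439002e-04  3.01381641e+00] [-0.0098395  -0.67701189  0.30966051] [ 0.02518321 -0.11267367  0.02100974] 20.85
410.81164436428315
head 411 [518.64319715  27.98720386 175.86702037] [ 3.35647246 66.9574976 ]
bar 772 [  2.2139887  105.08117868] 166.85425288877855
```

View pics/s9c.png

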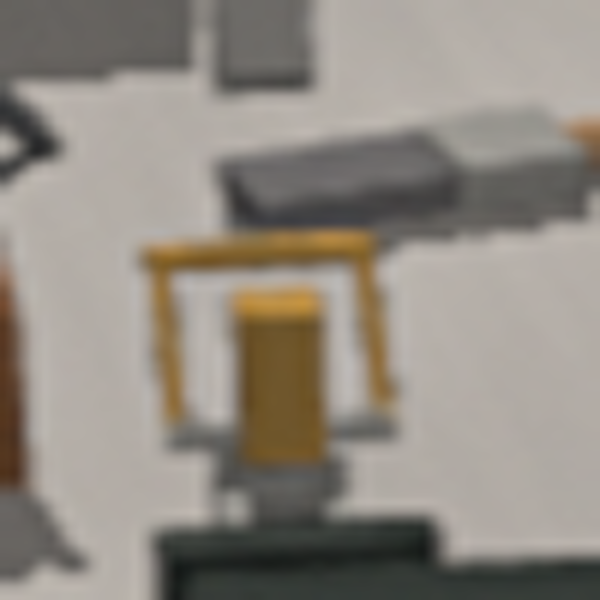

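View pics/w9.png

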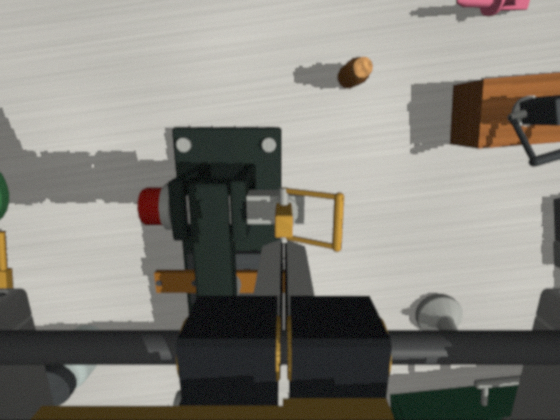

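Call:
jog_arm:
  deltas: "0 46.5 0 0 0; 0 46.5 25 0 0; 0 46.5 45 0 0; 0 46.5 55 0 0; 0 46.5 60 0 0; 0 46.5 64 0 0; 0 46.5 68 0 0; 0 46.5 72 0 0; 0 46.5 76 0 0; 0 46.5 80 0 0"

```text
clock: 22.2
eef_pos: [523.5, 73.5, 165.4]
eef_rot: [-3.141, -0.0, 3.014]
wrist_force: [-1.1, 1.2, 0.4]
finger_gap: 0.7
```

```bash
python3 - <<'E'
from h import *
st=manip.read_state();print(st["eef_pos"],st["eef_rot"],st["wrist_force"],st["clock"])
p,d=optics.camera("wrist");cv2.imwrite("pics/w10.png",p[:,:,::-1])
p,d=optics.camera("side");cv2.imwrite("pics/s10c.png",cv2.resize(p[155:215,255:305,::-1],None,fx=12,fy=10,interpolation=cv2.INTER_CUBIC))
E
```

```text
[523.50236413  73.54424355 165.41012477] [-3.14139788e+00 -2.06429641e-04  3.01376806e+00] [-1.06192629  1.1943561   0.44091933] 22.2
```

View pics/s10c.png

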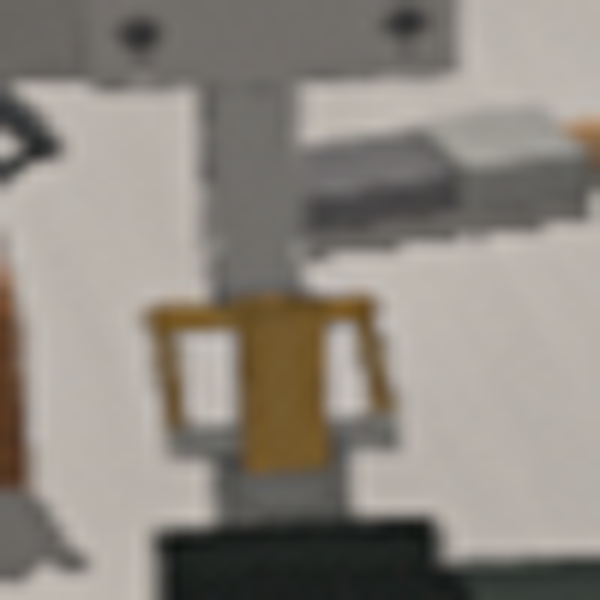

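View pics/w10.png

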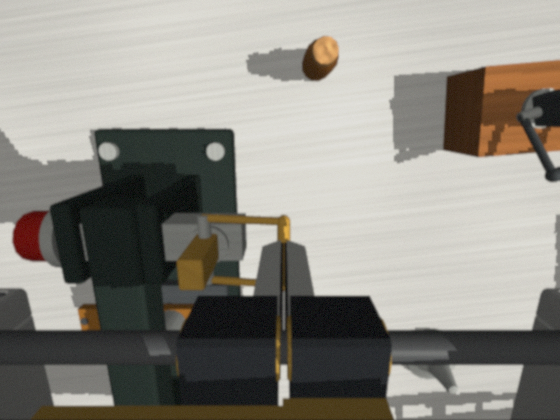

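Call:
jog_arm:
  deltas: "0 0 4 0 0; 0 0 9 0 0; 0 0 14 0 0; 0 0 19 0 0; 0 0 24 0 0; 0 0 29 0 0; 0 0 34 0 0; 0 0 39 0 0; 0 0 42 0 0; 0 0 42 0 0"

```text
clock: 23.55
eef_pos: [523.5, 73.6, 123.6]
eef_rot: [-3.142, -0.0, 3.014]
wrist_force: [0.2, 0.2, -0.2]
finger_gap: 0.4
```

```bash
python3 - <<'E'
from h import *
st=manip.read_state();print(st["eef_pos"],st["eef_rot"],st["wrist_force"],st["clock"])
p,d=optics.camera("wrist");cv2.imwrite("pics/w11.png",p[:,:,::-1])
p,d=optics.camera("side");cv2.imwrite("pics/s11c.png",cv2.resize(p[155:215,255:305,::-1],None,fx=12,fy=10,interpolation=cv2.INTER_CUBIC))
E
```

```text
[523.50968798  73.62663721 123.55691594] [-3.14153428e+00 -2.78234718e-04  3.01376243e+00] [ 0.21201226  0.24836894 -0.20952347] 23.55
```

View pics/s11c.png

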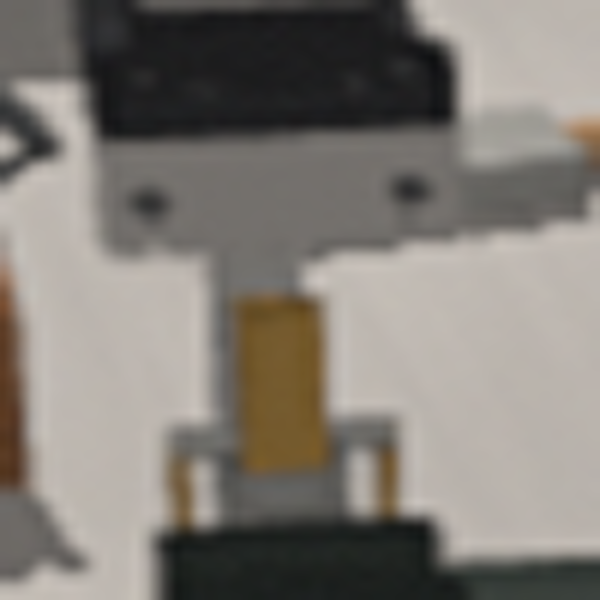

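View pics/w11.png

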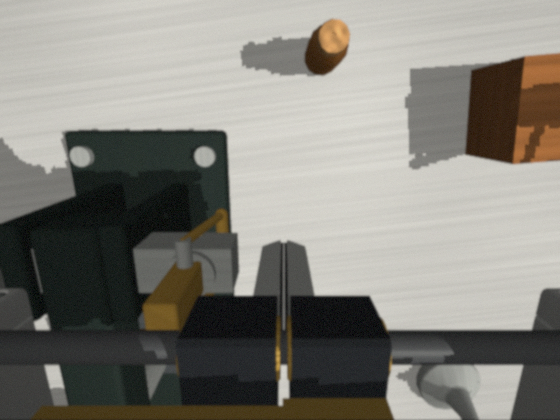

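Call:
jog_arm:
  deltas: "0 0 -20 0 0; 0 5 -50 0 0; 0 15 -90 0 0; 0 25 -120 0 0; 0 30 -120 0 0; 0 30 -120 0 0; 0 30 -120 0 0; 0 30 -120 0 0; 0 30 -120 0 0; 0 30 -120 0 0"

```text
clock: 24.9
eef_pos: [527.4, 103.3, 243.7]
eef_rot: [-3.142, -0.0, 3.014]
wrist_force: [-0.5, 0.4, -0.4]
finger_gap: 0.4
```

```bash
python3 - <<'E'
from h import *
st=manip.read_state();print(st["eef_pos"],st["wrist_force"],st["clock"])
p,d=optics.camera("wrist");cv2.imwrite("pics/w12.png",p[:,:,::-1]);cv2.imwrite("pics/w12c.png",cv2.resize(p[150:290,140:300,::-1],None,fx=5,fy=4.2,interpolation=cv2.INTER_CUBIC))
W=cloud("wrist",d,st);np.save("pics/w12W.npy",W)
p,d=optics.camera("side");cv2.imwrite("pics/s12c.png",cv2.resize(p[165:275,250:330,::-1],None,fx=7,fy=5,interpolation=cv2.INTER_CUBIC))
p,d=optics.camera("top");cv2.imwrite("pics/t12.png",p[:,:,::-1])
Z=W[...,2];m=np.zeros(Z.shape,bool);m[130:300,130:330]=1
q=W[m&(abs(Z-176)<4)];print(len(q),loc(q.mean(0)),q[:,2].mean())
E
```

```text
[527.39555669 103.30067236 243.67183907] [-0.51644387  0.44981146 -0.44861126] 24.9
448 [ 3.46408293 64.54972446] 175.75480547914884
```

View pics/w12c.png

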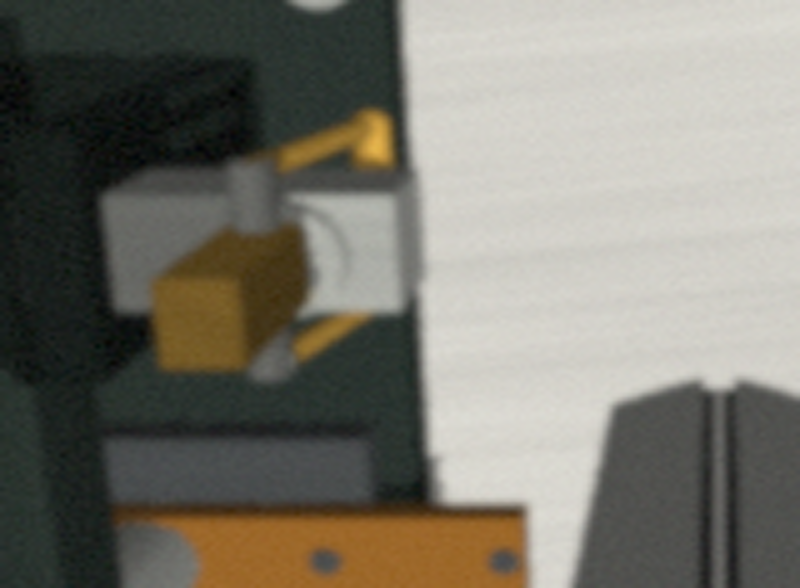

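View pics/s12c.png

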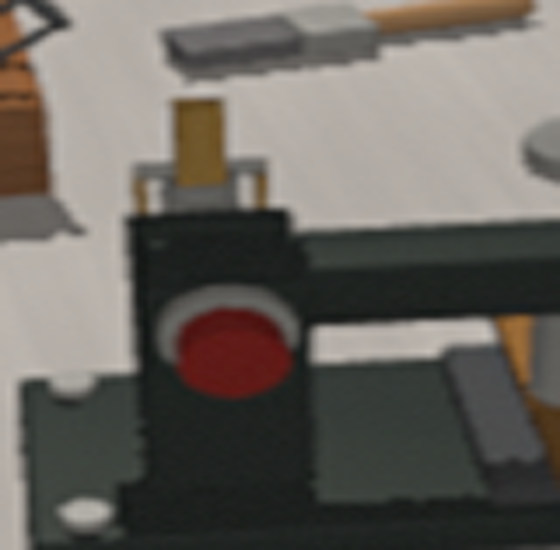

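View pics/t12.png

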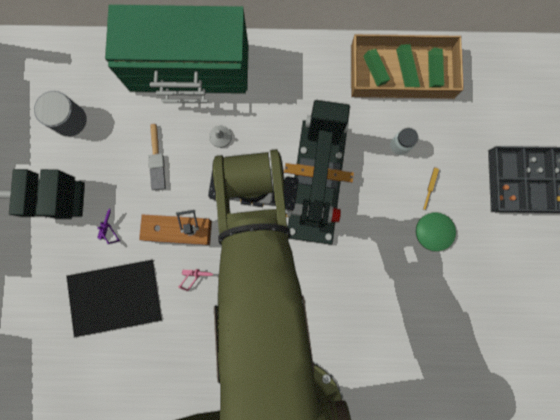

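```bash
python3 - <<'E'
from h import *
W=np.load("pics/w12W.npy");Z=W[...,2]
P=W[174:188,208:221].reshape(-1,3);q=P[(P[:,2]>80)&(P[:,2]<105)];print("bar",len(q),loc(q).mean(0),q[:,2].mean(),np.percentile(q[:,2],[5,50,95]))
m=np.zeros(Z.shape,bool);m[150:230,150:228]=1
for z,t in((130,3),(134,1.2),(176,4)):
    q=W[m&(abs(Z-z)<t)];L=loc(q);print(z,len(q),np.percentile(L,[2,50,98],axis=0).round(1).tolist())
m2=m&(abs(Z-176)<4);q=W[m2];A=np.c_[q[:,:2],np.ones(len(q))];c=np.linalg.lstsq(A,q[:,2],rcond=None)[0];print("head tilt",c[:2])
E
```

```text
bar 93 [-15.0790654   74.49876481] 95.424754801336 [ 91.68888714  94.31337154 102.69696415]
130 1023 [[-20.5, 33.1], [-0.9, 50.1], [16.6, 85.4]]
134 262 [[-23.7, 31.8], [-0.1, 69.3], [17.5, 76.2]]
176 299 [[-4.9, 57.5], [0.3, 64.6], [6.2, 70.9]]
head tilt [ 0.05954712 -0.08412473]
```

```bash
python3 - <<'E'
from h import *
st=manip.read_state()
print("collar +y edge",loc(ray("wrist",140+350/5,150+250/4.2,134,st)),"shaft end",loc(ray("wrist",140+408/5,150+260/4.2,130,st)))
for c in [(152,322),(245,322)]: print("head edges",loc(ray("wrist",140+c[0]/5,150+c[1]/4.2,176,st)))
print("same in pre-shut: collar n/a"); a=np.load("pics/w9s.npy");s9=dict(eef_pos=a[:3],eef_rot=a[3:])
p=cv2.imread("pics/w9.png");cv2.imwrite("pics/w9c.png",cv2.resize(p[180:260,230:350],None,fx=6.5,fy=6.5,interpolation=cv2.INTER_CUBIC))
E
```

```text
collar +y edge [ 2.54049533 78.2457985 ] shaft end [ 5.91403304 87.61886438]
head edges [ 4.21404727 57.12454279]
head edges [ 4.22694688 71.31685643]
same in pre-shut: collar n/a
```

View pics/w9c.png

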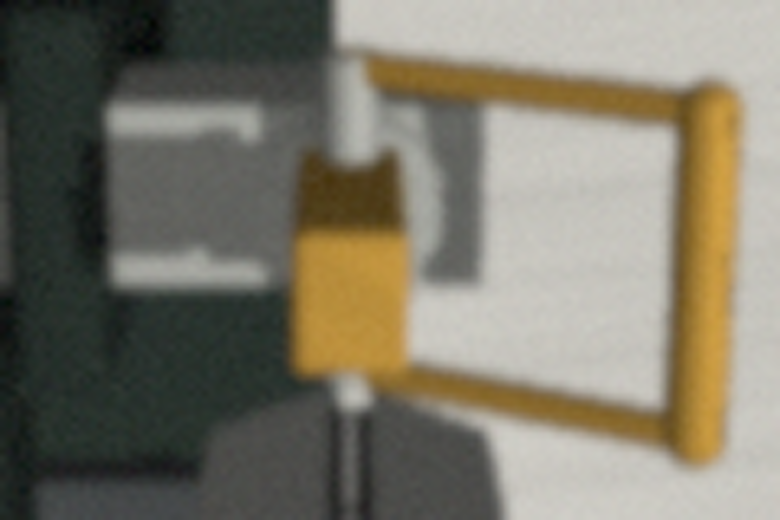

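```bash
python3 -c "
from cell import manip,workorder
s=manip.read_state();print(s['clock'],s['wrist_force'])
print(workorder.sign_off())"
```

```text
25.05 [-0.17509325  0.85820297 -0.02709059]
the job is handed in; nothing more can be done
None
```

I pushed the shaft home, put the slim brass pin in the cross hole with its loop towards the shaft end, and snapped the loop shut underneath. I backed the arm clear and handed the job in at 25 s. The sign-off gave no verdict, so the result rests on my own camera checks.

Last checks:
- **Shaft:** with the shaft pushed home, the hole measured 66.2 mm from the press origin (66 expected). The free end read 85.4 to 87.6 mm (86 expected).
- **Pin:** the head top was 175.8 mm above the table (176 expected), so the collar is seated. The collar centre came out about 1 mm from the hole, within camera error, and the pin is near upright.
- **Loop:** the bar's top is about 94–95 mm up and runs under the shaft on its free-end side, which matches shut.
- **Robot and bystanders:** the wrist force was about 1 N or less and nothing was touching the arm. The thick pin and the other objects in view looked unmoved in the last top picture; the arm hid the vial there, but it was still standing in a slightly earlier wrist view.

What failed or disagreed:
- **Push force:** my push overran the hard stop and reached about 102 N at the wrist, against the 120 N limit. I took the contact to be fingers on the knob, not the gripper body with its 40 N limit, but did not prove it.
- **Camera mismatch:** the wrist and top cameras differed by about 3 mm in x. The side camera also put the hole about 3 mm off in y. I went by the wrist view, and the pin went in without any notable force.
- **Head position:** the head reads 64.2 to 64.5 mm along y now, against 67 mm before the loop shut. I put this down to a slight lean and the different viewing angle.

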